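# Scan the drive unit in and counter-hold its bolt for the nutrunner

## Robot

A 6-joint arm with a two-finger parallel gripper is mounted at the origin on the work surface. World frame = base frame: x ahead of the robot, y to its left, z up, the work surface at z = 0. Lengths are in mm, angles in degrees, forces in N, time in s.
With the tool pointing down it reaches from about 300 to 850 mm from the base axis. Payload 4.2 kg.
Tool frame: the origin (TCP) lies midway between the tips of the shut fingers; the grasp point (between the pads) lies env.grasp_offset behind it (env.grasp_offset is the distance from the TCP to the grasp point, in mm); y points along the fingers, x is the direction in which the jaws open and shut, and the axes are right-handed (so a half turn about y gives the same grasp; the last joint's range is limited). The gripper opens to 91 mm and grips with 3 to 60 N. Pads are 32 mm wide; open, the fingers measure 118 mm over their backs; the gripper's body (76 mm by 178 mm) begins 60 mm behind the grasp point.
Start: joints at [-74.37, 18.312, 89.639, -0, 72.044, -1.146], TCP at [165.968, -550.543, 213.976] pointing down, gripper open.
Joint ranges: [-177.97, 177.97], [-48.28, 115.42], [12.27, 149.76], [-77.06, 257.06], [2.81, 150.46], [-146.56, 146.56]. Speed limits (degrees/s): [147.25, 147.25, 180, 180, 180, 180].

## Interface

Orientations are given as [roll, pitch, yaw] about the fixed x, y, z axes, in that order (R = Rz(yaw) Ry(pitch) Rx(roll)).
In Python, from workcell import state, vision, job, env gives the robot as it stands.
- The arm moves only by the shell command python3 -m handwheel 'ROWS' [FORCE]. ROWS is JSON, a list of rows, each a list of 3 entries, a list of its own where there are three numbers: the finger opening in cm, from 0 to 9.12, then the shift along the tool's x, y, z in cm, then the turn about the tool's y in degrees. A call has 1 to 10 rows; each row is the pose to reach, as a shift and turn from the pose measured when the call began, along the tool's axes at that moment; what a row does not reach only later rows make up. A row lasts 1/10 s, in which the tool goes at most 50 mm and 8.59 degrees, less where a joint would pass 70% of its speed; a pose out of reach is approached as far as the arm can. A call with a gripper value outside its range is refused whole. The fingers move at their own pace and stop on an object; FORCE is the grip in N (left out, the last holds). Time passes only in rows, so rows that repeat a pose let the fingers close. It gives the time, the measured TCP pose, the force and the opening at its end, in the units of the state.
- state(): the state, without advancing time (a new reading comes with each control period).
- vision.grab_frame(name): name is "side" or "top" or "wrist"; returns the picture (480x640x3 uint8, red, green, blue); there is no depth.
- vision.camera_model(name): a dict with "fov_y" (degrees; the focal length in pixels is half the picture's height over the tangent of half this angle, whatever the lens; pixels are square), "cx", "cy" (the principal point, pixels), "extrinsics" (4x4, takes a point from world to camera coordinates). Camera axes: x right, y up, looking along -z (the intrinsics and any distortion apply to the point x, -y, -z); pixel columns grow to the right and rows downward; lengths in mm; the calibration is good to about 2 mm. A picture is of the moment at which its call begins: read the wrist's pose just before it. camera_model takes no time and is no camera call; for the wrist camera it gives the pose at the moment of the call.
- job.job_done(): hands the job in, once; it reports no verdict.
The state is a dict: "time_s": time; "qpos": joint angles; "qvel": joint speeds; "effort": joint torques, N m; "ee_pos": TCP position; "ee_rot": TCP orientation; "force": force on the tool from outside, world axes, zero at the start; "torque": the same for the moment, N m; "gripper_width": finger opening in mm.
Only numpy, scipy, OpenCV 4.12 (cv2) and the standard library are available. Lean on these libraries where they do the work, as an engineer would, in place of code of your own. Each camera call takes 0.05 s, during which the arm holds its last target.

## Task

The nutrunner is running the lock nut on, but the bolt is just turning round with it. First book the unit in: take the barcode scanner from its rest, hold it squarely and still about 10 cm in front of the barcode label on the clamped drive module for a good second, and set it back on its rest as it lay, without dropping it. Then reach down into the gap between the bracket and the drive module, grip the hidden bolt head so that it stops turning, and finish while still holding it; do not push hard on the bracket or the module, and leave the other things on the bench where they are.

Things in the scene. Friction and masses are not known exactly. Their poses are not given: they have to be found in the camera images.
- scanner: Loose grey in-line barcode scanner, 0.17 kg. Origin: on its flat underside, below its centre of mass, the best place to grip. Grip part: x -85 to 35 mm, 34 mm wide (y), 30 mm high, flat parallel sides. Head: x 35 to 75 mm, 42 mm wide, 34 mm high, dark red window at its +x end. Reads by itself when aimed: no button to press. Starts level on its rest, nose roughly away from the robot
- scan_nose (a point): Middle of the scanner's window, at x 77, y 0, z 17 mm of the scanner's frame. The beam leaves along the scanner's +x
- rest: Black rest of the scanner, fixed, 170 x 70 mm. Origin: on the bench below its centre; axes as those of the scanner lying on it, whose origin is then 28 mm above this one. Two saddles 22 mm long, centred at x -66 and 56 mm, floors 28 mm high, cheeks to 41 mm that leave the scanner 4 mm each side. Between them only a 6 mm base plate: fingers can pass beside and below the scanner's middle
- drive_module: Clamped black drive unit, fixed to the station's white base. Block: x 0 to 130, y -70 to 0, z 0 to 88 mm of this frame; origin 30 mm above the bench at its front (towards the robot, -x), left (+y), lower corner. Its +y face bounds the gap. A wheel stands at its -y side, a motor can behind it
- label_mid (a point): Middle of the white barcode label, 52 mm wide x 34 mm high, on the drive module's front face, 85 mm above the bench. Axes as the drive module's: the label looks along -x, towards the robot
- bracket: Upright galvanised steel bracket, fixed: plate x -30 to 30, y 0 to 4 mm, top edge 115 mm above the bench. Origin: on the bench straight below the bolt's axis, at the plate's inner face; z up, +y to the nutrunner, -y into the gap. Gap: y -50 to 0 mm, from the bracket to the drive module, open above and at both ends (x); its floor is 30 mm above the bench
- bolt_head: Zinc hex bolt head in the gap, 19 mm across flats, 22 mm across corners, 8 mm thick. Origin: its centre, 85 mm above the bench, at x 0, y -20 mm of the bracket's frame, on a sleeve 16 mm in diameter. Turns about its own y (parallel to the bracket's y). Fingers straight down, one each side of it along the bracket's x, pads midway in the gap (y -25 mm), have room all round
- bolt (a joint): Turn of the bolt, rad, growing without end as it creeps round at about 0.5 rad/s, driven by about 0.12 N m, until it is held. Two flats are upright, facing the bracket's -x and +x, at 0 and every 1.047 rad. A grip of 30 N or more lines the flats up with the pads and stops it
- station: Fixed fixture that carries base, bracket, bolt, drive module and nutrunner, origin and axes as the bracket's. White base: x -80 to 190, y -195 to 75 mm, rim 45 mm high. Beyond the bracket (+y): a swing arm with a wheel at x 95 mm, up to 117 mm high, and the nutrunner, straight along y from 16 to 400 mm, up to 111 mm high, at most 75 mm to either side
- spare_drive: Loose spare black drive unit with wheel, 180 x 95 x 88 mm, on the bench at the left. Leave alone
- spanner: Loose steel spanner, 220 mm, lying at the left. Leave alone
- spare_wheel: Loose black wheel lying flat, 72 mm across, 27 mm high, at the left. Leave alone
- nut_tray: Yellow tray of sleeves and nuts, 130 x 100 x 35 mm, at the right. Leave alone
- driver: Loose black electric screwdriver, 215 mm long, 39 mm high, at the right. Leave alone
- tape_roll: Loose yellow tape roll lying flat, 90 mm across, 25 mm high, at the right near the robot. Leave alone
Not all that is in view belongs to the job. Leave any orange look-alike of the scanner alone.

How it is judged (in metres and radians):
On the way, in this order (a step that is already met when the one before it is completed fails the run):
1. the scanner, held still, is aimed at the barcode label from 50 to 150 mm, within 20 mm sideways, 15 mm in height and 0.3 rad of square on, for 1 s (x of label_mid in the frame of scan_nose between 0.05 and 0.15 m and y of label_mid in the frame of scan_nose between -0.02 and 0.02 m and z of label_mid in the frame of scan_nose between -0.015 and 0.015 m and angle between the x axis of scan_nose and the x axis of label_mid, either way round below 0.3 rad and linear speed of scanner below 0.03 m/s and angular speed of scanner below 0.25 rad/s), for 1 s.
2. the scanner lies on its rest again, as before, and is let go (x of scanner in the frame of rest between -0.015 and 0.015 m and y of scanner in the frame of rest between -0.008 and 0.008 m and z of scanner in the frame of rest between 0.024 and 0.032 m and x of scan_nose in the frame of rest above 0.05 m and angle between scanner's own z axis and vertical below 0.08 rad and contact force between the fingers and scanner below 0.1 N and linear speed of scanner below 0.02 m/s), for 0.3 s.
3. the bolt head is held between the fingers and has stopped turning for 1 s (distance between the grasp point and bolt_head below 0.018 m and contact force between the fingers and bolt_head above 8 N and velocity of joint bolt between -0.05 and 0.05 rad/s), for 1 s.
At the end, for the whole second after the job is handed in: The robot is still gripping the bolt head: it lies between the fingers (grasp point within 18 mm of its centre), is gripped with more than 8 N and turns slower than 0.05 rad/s. The scanner lies level on its rest, nose the same way as at first, within 15 mm lengthwise and 8 mm sideways (all of step 3 and x of scanner in the frame of rest between -0.015 and 0.015 m and y of scanner in the frame of rest between -0.008 and 0.008 m and z of scanner in the frame of rest between 0.024 and 0.032 m and x of scan_nose in the frame of rest above 0.05 m and angle between scanner's own z axis and vertical below 0.08 rad); the arm keeps its last pose, push and grip.
It fails at once if the scanner is dropped or thrown (faster than 0.6 m/s out of the fingers) (linear speed of scanner above 0.6 m/s and contact force between the fingers and scanner below 0.05 N).
It fails at once if the robot pushes on the bracket with more than 30 N (contact force between any of the arm, the fingers and bracket above 30 N).
It fails at once if the robot pushes on the drive module with more than 30 N (contact force between any of the arm, the fingers and drive_module above 30 N).
It fails at once if another thing on the bench is shifted by more than 25 mm (distance of any of spare_drive, spanner, spare_wheel, nut_tray, driver, tape_roll from where it was at the start of the episode above 0.025 m).
It also fails if it takes over 54 s, if anything falls off the work surface, if the arm or the gripper's body presses on something with over 40 N, if the wrist force passes 120 N, or if a joint passes its speed limit or range.

## Working session

There is one attempt and no reset: what is moved stays moved. The work goes in short steps, Python scripts to look and compute and a shell command to move; the robot and the scene stay as the last step left them, time stands still between calls to the robot, and variables do not carry over. Pictures are saved under pics/ and viewed, and the job is handed in when it is done.

```bash
ls; mkdir -p pics; python3 - <<'E'
from workcell import state, vision, job, env
import cv2,numpy as np
print(state()); print(env.grasp_offset)
for n in ("side","top","wrist"):
    m=vision.camera_model(n); print(n,m)
    im=vision.grab_frame(n); cv2.imwrite(f"pics/{n}0.png",im[:,:,::-1])
E
```

```text
pics
{'time_s': 0.0, 'qpos': array([-7.43744719e+01,  1.83511084e+01,  8.97062376e+01, -6.88547532e-04,
        7.20438084e+01, -1.14491839e+00]), 'qvel': array([ 0.0216194 , -0.03866355,  0.00479259,  0.04172643,  0.01401948,
        0.02376468]), 'effort': array([ 8.98221006e-04, -4.12456620e+01, -2.31969059e+01,  7.28236581e-02,
        4.56775795e-02, -1.57011682e-04]), 'ee_pos': array([ 165.77978184, -550.05541689,  213.12676485]), 'ee_rot': array([-89.99863331,   0.10114726, -73.22933943]), 'force': array([-0.97932825,  0.31261903,  0.01298532]), 'torque': array([-0.00382112,  0.01355118,  0.07083967]), 'gripper_width': 91.29165217694616}
18.8
side {'fov_y': 43.91109572687411, 'cx': 325.86072236884684, 'cy': 231.51937524270443, 'extrinsics': array([[-8.46382855e-01, -5.32551953e-01, -4.94777355e-03,
         3.49333643e+02],
       [ 4.07241738e-01, -6.53158845e-01,  6.38386787e-01,
        -2.83338428e+02],
       [-3.43205812e-01,  5.38304691e-01,  7.69699831e-01,
        -1.46103483e+03],
       [ 0.00000000e+00,  0.00000000e+00,  0.00000000e+00,
         1.00000000e+00]])}

[... 180 characters left out ...]
],
       [ 9.91026775e-01, -7.81281322e-03,  1.33434968e-01,
        -4.68131721e+02],
       [-1.33387680e-01,  6.29194106e-03,  9.91043964e-01,
        -1.43211526e+03],
       [ 0.00000000e+00,  0.00000000e+00,  0.00000000e+00,
         1.00000000e+00]])}
wrist {'fov_y': 62.15601174136873, 'cx': 322.5456258001573, 'cy': 240.6335708845494, 'extrinsics': array([[ 2.87684934e-01, -9.57723900e-01, -1.51965978e-03,
        -5.74155787e+02],
       [ 9.28310719e-01,  2.79239212e-01, -2.45488640e-01,
         2.80074081e+01],
       [ 2.35534686e-01,  6.92126668e-02,  9.69398276e-01,
        -3.89779126e+02],
       [ 0.00000000e+00,  0.00000000e+00,  0.00000000e+00,
         1.00000000e+00]])}
```

View pics/top0.png

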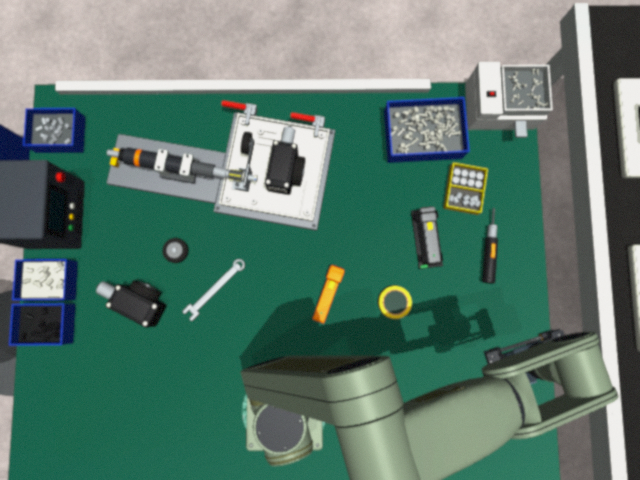

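View pics/side0.png

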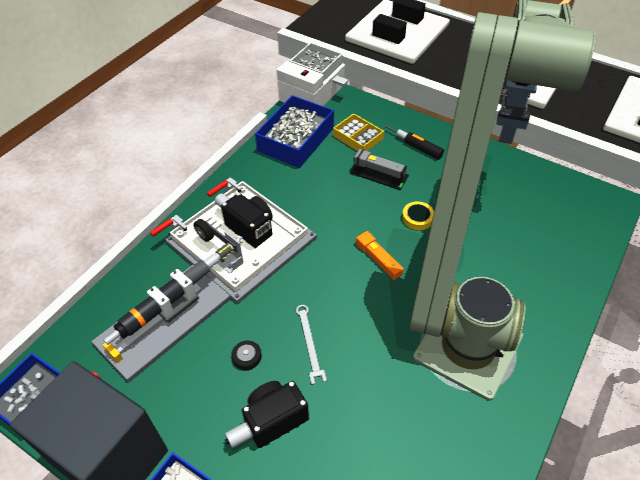

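View pics/wrist0.png

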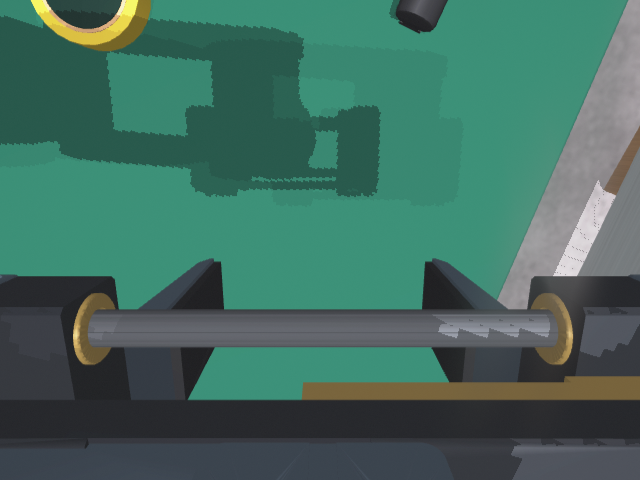

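```bash
cat > h.py <<'E'
from workcell import state, vision, job, env
import cv2,numpy as np
def K(m):
    f=240/np.tan(np.radians(m["fov_y"]/2)); return f,m["cx"],m["cy"]
def proj(m,P):
    f,cx,cy=K(m); E=np.asarray(m["extrinsics"]); p=(np.atleast_2d(P)@E[:3,:3].T)+E[:3,3]
    return np.c_[cx+f*p[:,0]/-p[:,2], cy-f*p[:,1]/-p[:,2]]
def ray(m,uv):
    f,cx,cy=K(m); E=np.asarray(m["extrinsics"]); R=E[:3,:3];t=E[:3,3]
    d=np.array([(uv[0]-cx)/f,-(uv[1]-cy)/f,-1.]); return -R.T@t, R.T@d
def onz(m,uv,z):
    o,d=ray(m,uv); return o+d*(z-o[2])/d[2]
def crop(src,dst,x0,y0,x1,y1,s):
    im=cv2.imread(src)[y0:y1,x0:x1]; cv2.imwrite(dst,cv2.resize(im,None,fx=s,fy=s,interpolation=cv2.INTER_CUBIC))
E
python3 - <<'E'
from h import *
crop("pics/top0.png","pics/c1.png",380,190,480,290,6)
crop("pics/top0.png","pics/c2.png",210,90,340,230,4)
crop("pics/side0.png","pics/c3.png",150,170,330,300,4)
crop("pics/side0.png","pics/c4.png",330,130,430,200,6)
E
```

```text
(no output)
```

View pics/c1.png

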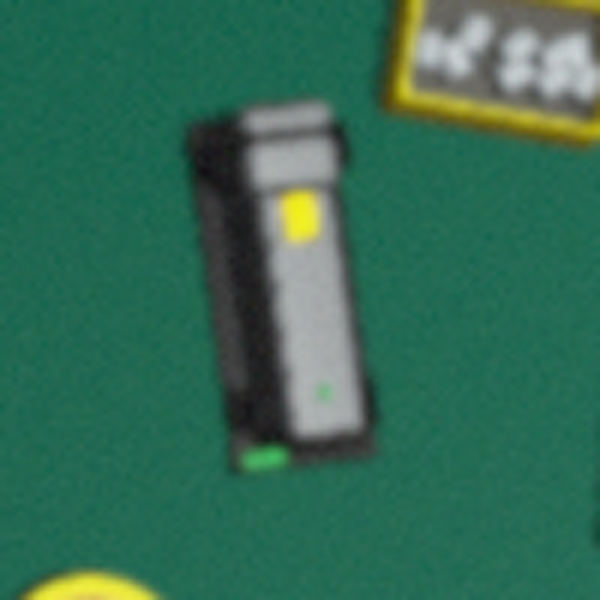

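View pics/c2.png

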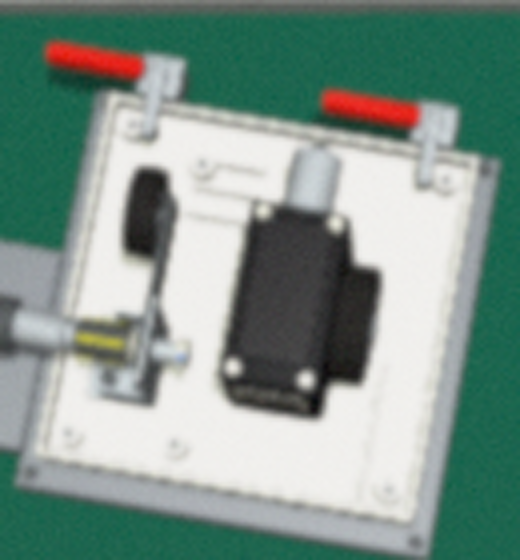

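View pics/c3.png

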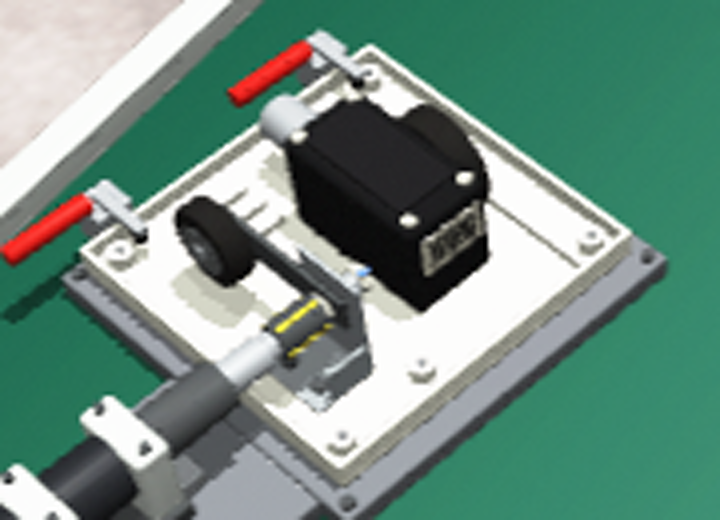

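View pics/c4.png

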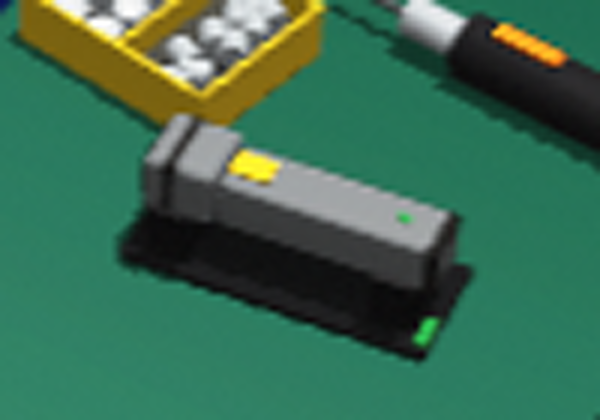

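```bash
cat > m.py <<'E'
from h import *
m=vision.camera_model("top")
c=lambda u,v,x0,y0,s:((u+.5)/s-.5+x0,(v+.5)/s-.5+y0)
a=lambda u,v,z:onz(m,c(u,v,380,190,6),z).round(1)
bl,br=a(292,437,58),a(366,431,58); hl,hr=a(242,105,62),a(330,100,62)
gl,gr=a(265,192,58),a(333,188,58)
print(bl,br,gl,gr,hl,hr)
mb,mg,mh=(bl+br)/2,(gl+gr)/2,(hl+hr)/2
print(mb,mg,mh,np.linalg.norm(mh-mb),np.linalg.norm(mg-mb),np.linalg.norm(br-bl),np.linalg.norm(hr-hl))
print(np.degrees(np.arctan2(*(mh-mb)[1::-1])),np.degrees(np.arctan2(*(mg-mb)[1::-1])))
# module top face z=118 (c2: s4 origin 210,90)
b=lambda u,v,z:onz(m,c(u,v,210,90,4),z).round(1)
fl,fr,kl,kr=b(222,383,118),b(322,395,118),b(252,200,118),b(350,215,118)
print("module",fl,fr,kl,kr,[np.linalg.norm(x) for x in (fr-fl,kl-fl,kr-fr)])
# base corners, rim 45
for p in [(108,92),(480,155),(415,522),(38,460)]: print("base",b(*p,45))
E
python3 m.py
```

```text
[ 398.4 -400.4   58. ] [ 400.8 -434.5   58. ] [ 512.4 -392.1   58. ] [ 514.  -423.7   58. ] [ 552.7 -382.    62. ] [ 554.7 -423.    62. ]
[ 399.6  -417.45   58.  ] [ 513.2 -407.9   58. ] [ 553.7 -402.5   62. ] 154.8751513316452 114.00071271707034 34.184353145847325 41.048751503547585
5.541204778039849 4.805379639644928
module [604.1  43.8 118. ] [595.3 -23.3 118. ] [731.2  24.  118. ] [720.2 -42.6 118. ] [np.float64(67.67458902719692), np.float64(128.63300509589288), np.float64(126.38235636353684)]
base [837.1 133.6  45. ]
base [ 788.1 -134.    45. ]
base [521.1 -85.2  45. ]
base [567.4 179.6  45. ]
```

```bash
cat >> h.py <<'E'
def plan(P,yaw):
    s=state(); p=np.array(s["ee_pos"]); y=np.radians(s["ee_rot"][2]); d=np.array(P)-p
    X=np.array([np.cos(y),np.sin(y),0]); Z=np.array([-np.sin(y),np.cos(y),0])
    t=(s["ee_rot"][2]-yaw+180)%360-180
    print("pos",p.round(1),"rot",np.round(s["ee_rot"],2),"t",round(s["time_s"],2),"F",np.round(s["force"],1),"w",round(s["gripper_width"],1))
    print("SHIFT cm",(np.array([d@X,-d[2],d@Z])/10).round(2),"turn",round(t,2))
E
python3 - <<'E'
from h import *
m=vision.camera_model("wrist"); o,d=ray(m,(320,240)); print(o,d)
plan((450,-413,190),-85)
E
```

```text
[ 230.99201237 -530.75763498  383.96575086] [-0.23582996 -0.06287871 -0.96978033]
pos [ 165.9 -550.2  213.3] rot [-9.000e+01  8.000e-02 -7.322e+01] t 0.15 F [ 0.6  0.8 -0.2] w 90.8
SHIFT cm [-4.93  2.33 31.16] turn 11.78
```

```bash
python3 -m handwheel '[[9.1,[-0.7,0.3,4.5],2],[9.1,[-1.4,0.7,9],4],[9.1,[-2.1,1,13.5],6],[9.1,[-2.8,1.3,18],8],[9.1,[-3.5,1.7,22.5],10],[9.1,[-4.2,2,27],11],[9.1,[-4.93,2.33,31.16],11.8],[9.1,[-4.93,2.33,31.16],11.8],[9.1,[-4.93,2.33,31.16],11.8]]'
python3 - <<'E'
from h import *
m=vision.camera_model("wrist"); 
np.save("wm1.npy",m,allow_pickle=True)
im=vision.grab_frame("wrist"); cv2.imwrite("pics/w1.png",im[:,:,::-1])
plan((484,-410,24),-85)
im=vision.grab_frame("top"); cv2.imwrite("pics/t1.png",im[:,:,::-1])
E
```

```text
time_s: 1.05
ee_pos: [450.3, -412.3, 189.4]
ee_rot: [-90.1, 0.1, -84.9]
force: [-0.8, -0.2, 0.7]
gripper_width: 91.0
pos [ 449.5 -412.9  189.7] rot [-90.08   0.1  -84.99] t 1.1 F [ 0.9 -0.   0.4] w 90.8
SHIFT cm [1.000e-02 1.657e+01 3.460e+00] turn 0.01
```

View pics/w1.png

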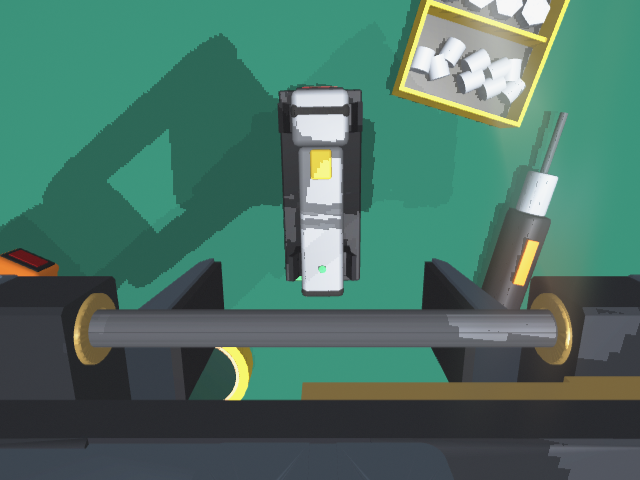

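```bash
python3 - <<'E'
from h import *
m=np.load("wm1.npy",allow_pickle=True).item()
crop("pics/w1.png","pics/w1c.png",265,80,375,305,2) 
im=cv2.imread("pics/w1.png"); c=im[75:305,260:380]; cv2.imwrite("pics/w1c.png",cv2.resize(c,None,fx=2.6,fy=2.6,interpolation=cv2.INTER_NEAREST))
for n,u,v,z in [("backL",302,291,58),("backR",343,291,58),("gL",300.5,150,58),("gR",342,150,58),("hL",292,95,62),("hR",348.5,95,62),("hfront",320,90,62),("restFL",280,90,41),("restFR",361.5,90,41)]:
    print(n,onz(m,(u,v),z).round(1))
E
```

```text
backL [ 398.3 -400.1   58. ]
backR [ 401.2 -433.1   58. ]
gL [ 509.1 -390.6   58. ]
gR [ 511.8 -421.2   58. ]
hL [ 546.5 -382.    62. ]
hR [ 550.  -421.8   62. ]
hfront [ 551.5 -401.4   62. ]
restFL [ 551.2 -371.    41. ]
restFR [ 556.6 -432.2   41. ]
```

View pics/w1c.png

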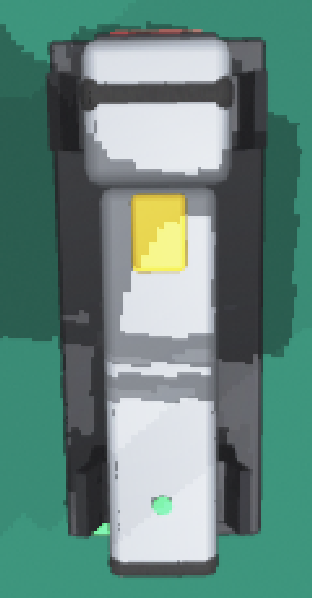

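```bash
python3 - <<'E'
from h import *
plan((480,-408.7,25),-84.5)
E
```

```text
pos [ 449.1 -413.3  190. ] rot [-9.006e+01  8.000e-02 -8.505e+01] t 1.15 F [-0.7 -0.5  0.2] w 90.8
SHIFT cm [-0.2  16.5   3.12] turn -0.55
```

```bash
python3 -m handwheel '[[9.1,[-0.15,1,3.1],-0.5],[9.1,[-0.15,4,3.1],-0.5],[9.1,[-0.15,8,3.1],-0.5],[9.1,[-0.15,11,3.1],-0.5],[9.1,[-0.15,14,3.1],-0.5],[9.1,[-0.15,15.5,3.1],-0.5],[9.1,[-0.15,16.5,3.1],-0.5],[9.1,[-0.15,16.5,3.1],-0.5]]' 25
python3 - <<'E'
from h import *
m=vision.camera_model("wrist"); 
im=vision.grab_frame("wrist"); cv2.imwrite("pics/w2.png",im[:,:,::-1])
plan((480,-408.7,25),-84.5)
E
```

```text
time_s: 1.95
ee_pos: [478.2, -409.2, 23.9]
ee_rot: [-90.2, 0.2, -84.6]
force: [0.2, -0.2, 0.3]
gripper_width: 91.3
pos [ 479.  -409.6   25. ] rot [-9.007e+01  9.000e-02 -8.463e+01] t 2.0 F [-0.  -0.5  0.2] w 91.1
SHIFT cm [-0.08  0.    0.11] turn -0.13
```

View pics/w2.png

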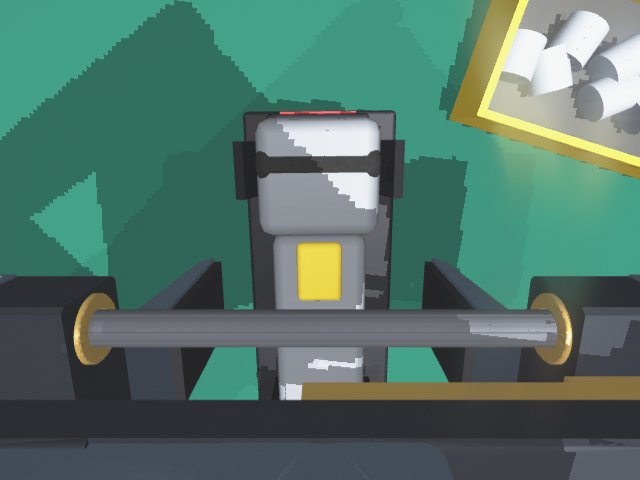

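```bash
python3 -m handwheel '[[5,[-0.05,0,0.1],-0.1],[3.8,[-0.05,0,0.1],-0.1],[2.5,[-0.05,0,0.1],-0.1],[2.5,[-0.05,0,0.1],-0.1],[2.5,[-0.05,0,0.1],-0.1],[2.5,[-0.05,0,0.1],-0.1],[2.5,[-0.05,0,0.1],-0.1],[2.5,[-0.05,0,0.1],-0.1]]' 30
python3 - <<'E'
from h import *
np.save("rest_pose.npy",[*state()["ee_pos"],*state()["ee_rot"]])
plan((480,-408.7,25),-84.5)
E
```

```text
time_s: 2.8
ee_pos: [480.0, -408.9, 25.0]
ee_rot: [-90.1, 0.1, -84.5]
force: [0.6, 0.0, 0.3]
gripper_width: 33.7
pos [ 480.  -408.9   25. ] rot [-90.07   0.1  -84.52] t 2.8 F [0.6 0.  0.3] w 33.7
SHIFT cm [-0.02  0.    0.01] turn -0.02
```

```bash
python3 -m handwheel '[[2.5,[0,-0.5,0],0],[2.5,[0,-1.5,0],0],[2.5,[0,-3,0],0],[2.5,[0,-5,0],0],[2.5,[0,-8,0],0],[2.5,[0,-11,0],0],[2.5,[0,-13,0],0],[2.5,[0,-14.5,0],0],[2.5,[0,-15,0],0],[2.5,[0,-15,0],0]]'
python3 - <<'E'
from h import *
im=vision.grab_frame("side"); cv2.imwrite("pics/s3.png",im[:,:,::-1])
im=vision.grab_frame("top"); cv2.imwrite("pics/t3.png",im[:,:,::-1])
crop("pics/s3.png","pics/s3c.png",195,180,295,270,8)
crop("pics/t3.png","pics/t3c.png",210,90,340,230,4)
E
```

```text
time_s: 3.8
ee_pos: [480.4, -409.4, 176.1]
ee_rot: [-90.0, 0.0, -84.5]
force: [-0.4, 0.6, -2.4]
gripper_width: 33.8
```

View pics/s3.png

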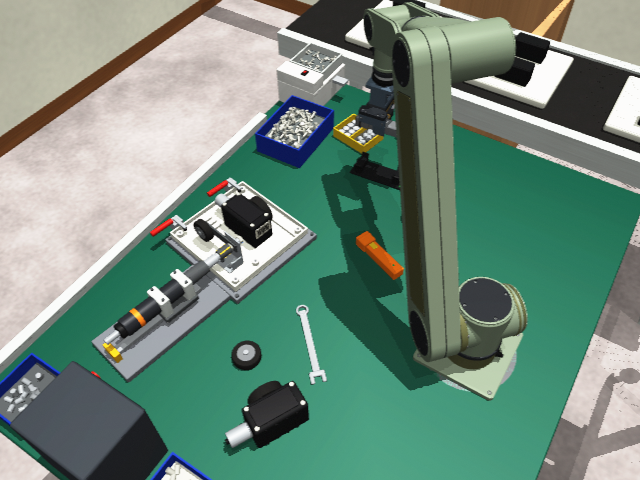

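View pics/s3c.png

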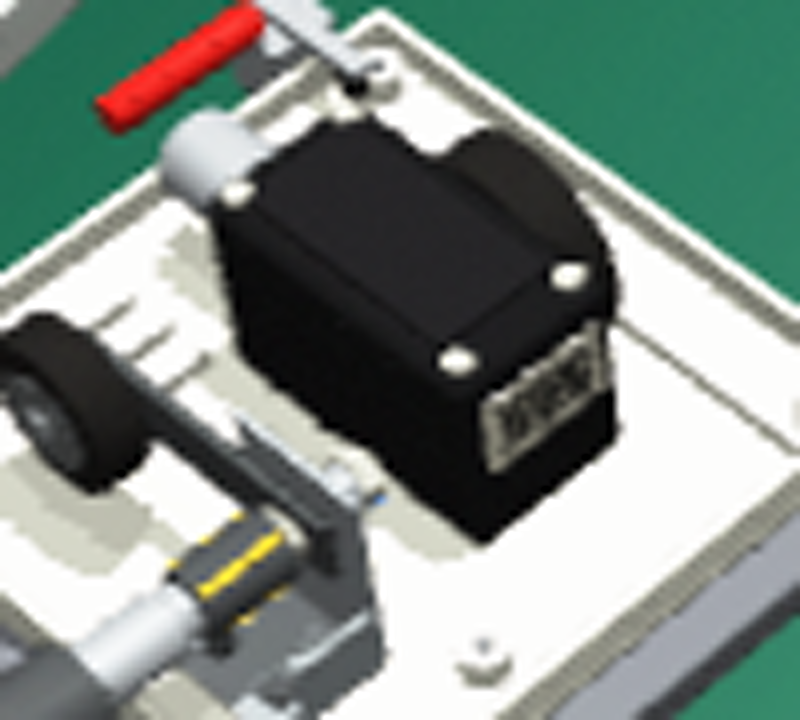

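View pics/t3c.png

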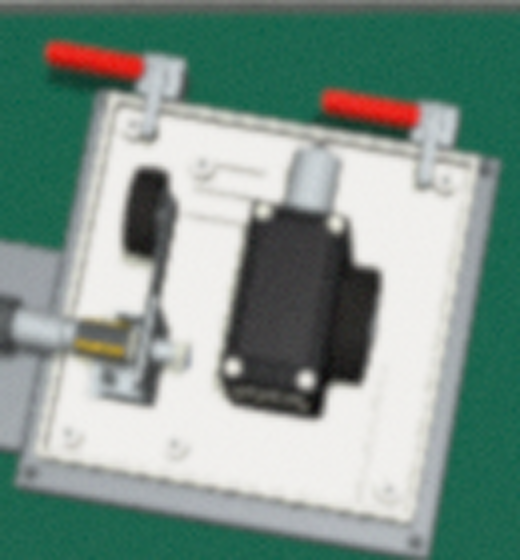

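```bash
python3 - <<'E'
from h import *
t=vision.camera_model("top"); s=vision.camera_model("side")
c=lambda u,v,x0,y0,k:((u+.5)/k-.5+x0,(v+.5)/k-.5+y0)
S=lambda u,v,z:onz(s,c(u,v,195,180,8),z).round(1)
T=lambda u,v,z:onz(t,c(u,v,210,90,4),z).round(1)
print("label mid",S(546,397,85),"corners",S(482,400,102),S(603,322,102),S(606,390,68),S(492,473,68))
print("mod lower L",S(485,543,30),"lower R",S(617,437,30))
print("top screws near L,R far L,R (side)",S(457,361,118),S(569,275,118),S(238,194,118))
print("top screws (top)",T(232,366,118),T(306,380,118),T(264,212,118),T(337,222,118))
print("bolt top",T(185,352,95),T(175,352,95), "side bolt",S(380,490,85),S(345,475,85))
E
```

```text
label mid [602.2  15.2  85. ] corners [609.7  38.1 102. ] [595.6 -10.7 102. ] [596.3  -8.9  68. ] [607.6  40.9  68. ]
mod lower L [612.7  44.   30. ] lower R [601.7 -18.   30. ]
top screws near L,R far L,R (side) [617.3  39.  118. ] [608.2 -10.9 118. ] [724.5  18.6 118. ]
top screws (top) [615.7  37.1 118. ] [605.7 -12.6 118. ] [722.7  15.8 118. ] [715.3 -33.7 118. ]
bolt top [631.6  71.3  95. ] [631.6  78.1  95. ] side bolt [625.   76.5  85. ] [638.7  77.5  85. ]
```

```bash
python3 - <<'E'
from h import *
t=vision.camera_model("top")
print("orange",onz(t,(337,268),40),onz(t,(318,320),40))
plan((430,46,160),-100.5)
E
```

```text
orange [ 386.4494655  -149.79911639   40.        ] [243.99468477 -95.64738744  40.        ]
pos [ 479.7 -408.8  174.3] rot [-90.13   0.16 -84.53] t 3.9 F [ 0.9 -0.1 -2. ] w 34.2
SHIFT cm [-45.75   1.43  -0.61] turn 15.97
```

```bash
python3 -m handwheel '[[2.5,[-1,0,0],0.5],[2.5,[-3,0,0],1],[2.5,[-6,0.2,0],2],[2.5,[-9.5,0.3,0],3.5],[2.5,[-13,0.4,-0.1],5],[2.5,[-16.5,0.5,-0.2],6.5],[2.5,[-20,0.6,-0.3],8],[2.5,[-23,0.7,-0.3],9],[2.5,[-25.5,0.8,-0.3],10],[2.5,[-27,0.8,-0.3],10]]'
python3 - <<'E'
from h import *
plan((430,46,160),-100.5)
E
```

```text
time_s: 4.9
ee_pos: [449.5, -137.9, 166.3]
ee_rot: [-90.3, 0.2, -94.5]
force: [-0.6, -0.0, -1.1]
gripper_width: 34.1
pos [ 449.5 -137.9  166.3] rot [-90.3    0.2  -94.45] t 4.9 F [-0.6 -0.  -1.1] w 34.1
SHIFT cm [-18.19   0.63  -3.38] turn 6.05
```

```bash
python3 -m handwheel '[[2.5,[-1.5,0,-0.3],0.5],[2.5,[-4,0.1,-0.7],1.2],[2.5,[-7,0.2,-1.3],2.3],[2.5,[-10,0.3,-1.9],3.4],[2.5,[-13,0.4,-2.4],4.4],[2.5,[-15.5,0.5,-2.9],5.2],[2.5,[-17.2,0.6,-3.2],5.8],[2.5,[-18.2,0.6,-3.4],6],[2.5,[-18.2,0.6,-3.4],6],[2.5,[-18.2,0.6,-3.4],6]]'
python3 - <<'E'
from h import *
m=vision.camera_model("wrist"); np.save("wm4.npy",m,allow_pickle=True)
plan((430,46,65),-100.5)
im=vision.grab_frame("wrist"); cv2.imwrite("pics/w4.png",im[:,:,::-1])
E
```

```text
time_s: 5.9
ee_pos: [429.8, 45.8, 161.0]
ee_rot: [-90.3, 0.1, -100.4]
force: [-1.3, -0.9, -1.8]
gripper_width: 33.8
pos [429.8  45.8 161. ] rot [ -90.31    0.13 -100.43] t 5.9 F [-1.3 -0.9 -1.8] w 33.8
SHIFT cm [-0.03  9.6   0.01] turn 0.07
```

View pics/w4.png

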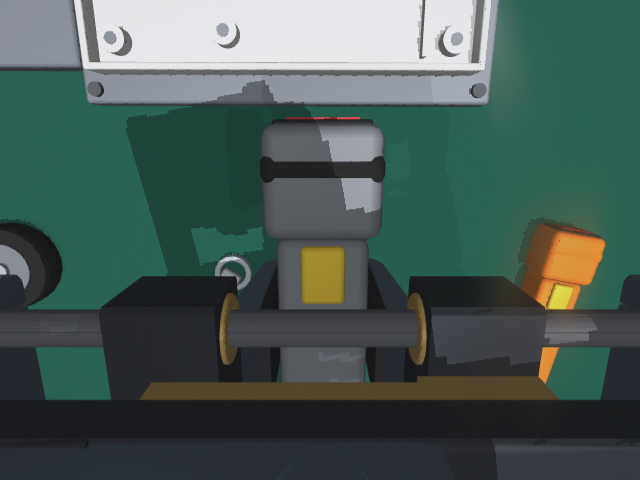

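```bash
python3 -m handwheel '[[2.5,[0,1,0],0],[2.5,[0,2.5,0],0],[2.5,[0,4.5,0],0],[2.5,[0,6.5,0],0],[2.5,[0,8,0],0],[2.5,[0,9,0],0],[2.5,[0,9.6,0],0],[2.5,[0,9.6,0],0],[2.5,[0,9.6,0],0],[2.5,[0,9.6,0],0]]'
python3 - <<'E'
from h import *
plan((430,46,65),-100.5)
im=vision.grab_frame("side"); cv2.imwrite("pics/s5.png",im[:,:,::-1])
im=vision.grab_frame("top"); cv2.imwrite("pics/t5.png",im[:,:,::-1])
crop("pics/s5.png","pics/s5c.png",190,180,390,320,4)
E
```

```text
time_s: 6.95
ee_pos: [430.0, 45.9, 65.6]
ee_rot: [-90.2, 0.2, -100.5]
force: [-0.3, -0.2, -1.2]
gripper_width: 33.9
pos [430.   45.9  65.6] rot [ -90.22    0.16 -100.47] t 6.95 F [-0.3 -0.2 -1.2] w 33.9
SHIFT cm [-0.01  0.06 -0.01] turn 0.03
```

View pics/s5c.png

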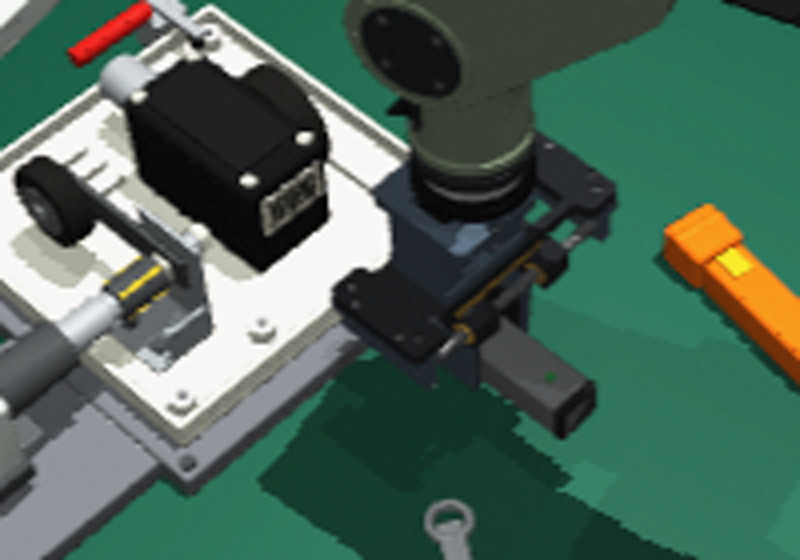

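View pics/t5.png

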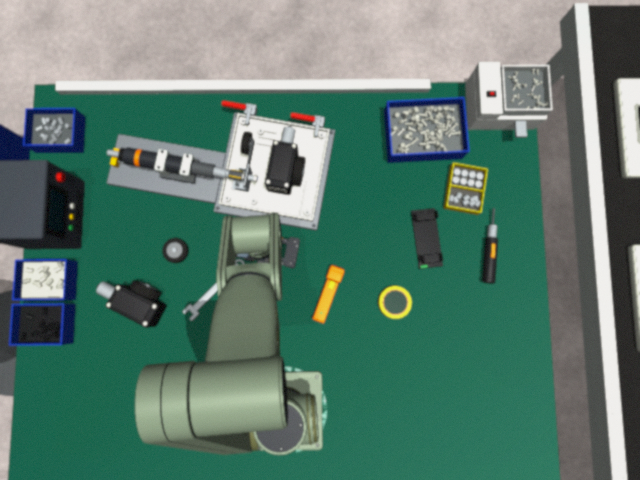

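```bash
python3 -m handwheel '[[2.5,[0,0,0],0],[2.5,[0,0,0],0],[2.5,[0,0,0],0],[2.5,[0,0,0],0],[2.5,[0,0,0],0],[2.5,[0,0,0],0],[2.5,[0,0,0],0],[2.5,[0,0,0],0],[2.5,[0,0,0],0],[2.5,[0,0,0],0]]'
python3 - <<'E'
from h import *
s=vision.camera_model("side")
p=proj(s,[[346.4,61.4,83],[601.5,14.3,85]]); print(p, (p-[190,180])*4)
np.save("wm6.npy",vision.camera_model("wrist"),allow_pickle=True)
im=vision.grab_frame("wrist"); cv2.imwrite("pics/w6.png",im[:,:,::-1])
crop("pics/t5.png","pics/t5c.png",380,190,480,290,6)
E
```

```text
time_s: 8.05
ee_pos: [429.9, 45.9, 65.6]
ee_rot: [-90.2, 0.2, -100.5]
force: [-0.4, 0.6, -1.0]
gripper_width: 33.9
[[335.10912985 283.46262556]
 [263.20149972 229.07719014]] [[580.43651941 413.85050226]
 [292.80599889 196.30876058]]
```

View pics/w6.png

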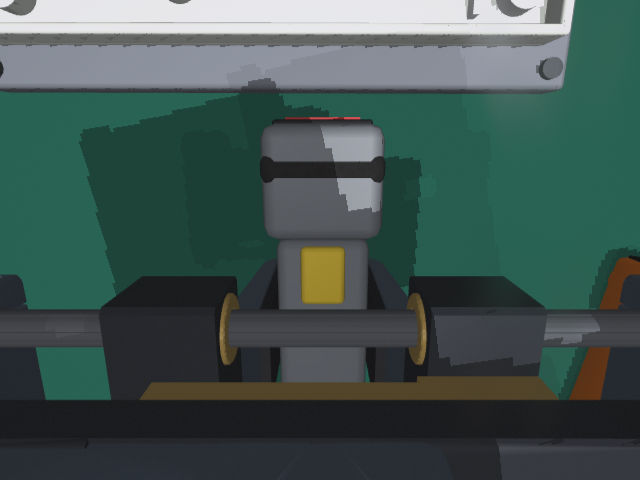

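View pics/t5c.png

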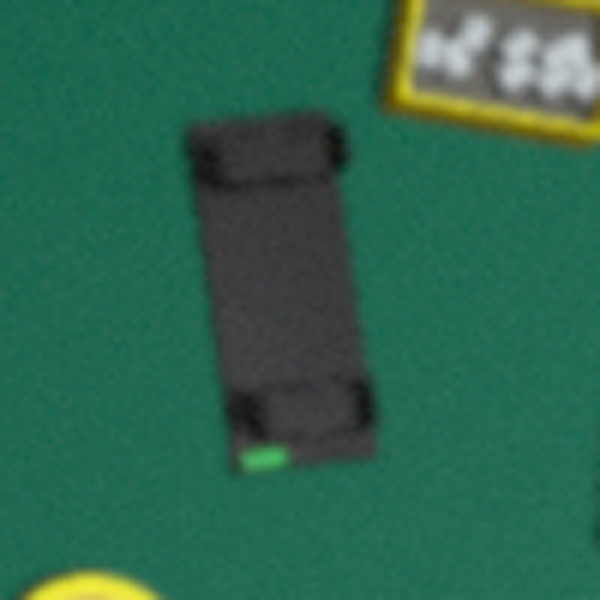

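```bash
python3 -m handwheel '[[2.5,[0,0,0],0],[2.5,[0,0,0],0],[2.5,[0,0,0],0],[2.5,[0,0,0],0],[2.5,[0,0,0],0],[2.5,[0,0,0],0],[2.5,[0,0,0],0],[2.5,[0,0,0],0]]'
python3 -m handwheel '[[2.5,[0,-1,0],0],[2.5,[0,-2.5,0],0],[2.5,[0,-5,0],0],[2.5,[0,-7.5,0],0],[2.5,[0,-9.5,0],0],[2.5,[0,-10.5,0],0],[2.5,[0,-11,0],0]]'
python3 - <<'E'
from h import *
plan((480,-408.9,150),-84.5)
E
```

```text
time_s: 8.9
ee_pos: [429.9, 45.9, 65.6]
ee_rot: [-90.2, 0.2, -100.5]
force: [0.3, -0.6, -2.3]
gripper_width: 34.0
time_s: 9.6
ee_pos: [430.6, 45.6, 176.7]
ee_rot: [-90.1, 0.2, -100.5]
force: [-0.4, 0.4, -2.6]
gripper_width: 34.0
pos [430.6  45.6 176.7] rot [ -90.13    0.19 -100.47] t 9.6 F [-0.4  0.4 -2.6] w 34.0
SHIFT cm [43.79  2.67 13.12] turn -15.97
```

```bash
python3 -m handwheel '[[2.5,[1,0,0.3],-0.4],[2.5,[3,0,0.9],-1],[2.5,[6,0.1,1.8],-2],[2.5,[9.5,0.2,2.8],-3.5],[2.5,[13,0.3,3.9],-5],[2.5,[16.5,0.4,4.9],-6.5],[2.5,[20,0.5,6],-8],[2.5,[23,0.6,6.9],-9],[2.5,[25.5,0.7,7.6],-10],[2.5,[27,0.7,8],-10]]'
python3 - <<'E'
from h import *
plan((480,-408.9,150),-84.5)
E
```

```text
time_s: 10.6
ee_pos: [459.7, -236.0, 167.6]
ee_rot: [-90.2, 0.2, -90.6]
force: [0.1, -0.0, -1.2]
gripper_width: 34.0
pos [ 459.7 -236.   167.6] rot [-90.2    0.25 -90.56] t 10.6 F [ 0.1 -0.  -1.2] w 34.0
SHIFT cm [17.27  1.76  2.2 ] turn -6.06
```

```bash
python3 -m handwheel '[[2.5,[1.5,0.2,0.2],-0.5],[2.5,[4,0.4,0.5],-1.4],[2.5,[7,0.7,0.9],-2.5],[2.5,[10,1,1.3],-3.6],[2.5,[13,1.4,1.7],-4.6],[2.5,[15.2,1.6,2],-5.4],[2.5,[16.6,1.7,2.1],-5.9],[2.5,[17.3,1.76,2.2],-6.1],[2.5,[17.3,1.76,2.2],-6.1],[2.5,[17.3,1.76,2.2],-6.1]]'
python3 - <<'E'
from h import *
np.save("wm7.npy",vision.camera_model("wrist"),allow_pickle=True)
im=vision.grab_frame("wrist"); cv2.imwrite("pics/w7.png",im[:,:,::-1])
plan((480,-408.9,25),-84.5)
E
```

```text
time_s: 11.6
ee_pos: [479.8, -408.1, 149.1]
ee_rot: [-90.2, 0.3, -84.4]
force: [0.0, 0.1, -1.4]
gripper_width: 34.3
pos [ 479.9 -408.   149.3] rot [-90.19   0.32 -84.43] t 11.65 F [ 0.2  0.1 -0.2] w 33.6
SHIFT cm [ 0.09 12.43  0.  ] turn 0.07
```

View pics/w7.png

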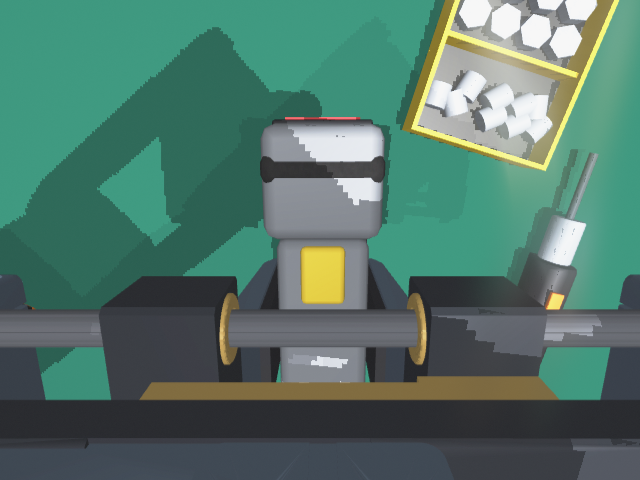

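```bash
python3 -m handwheel '[[2.5,[0.09,2,0],0],[2.5,[0.09,4.5,0],0],[2.5,[0.09,7,0],0],[2.5,[0.09,8.5,0],0],[2.5,[0.09,9.3,0],0],[2.5,[0.09,9.5,0],0],[2.5,[0.09,9.5,0],0]]'
python3 - <<'E'
from h import *
plan((480,-408.9,25),-84.5)
np.save("wm8.npy",vision.camera_model("wrist"),allow_pickle=True)
im=vision.grab_frame("wrist"); cv2.imwrite("pics/w8.png",im[:,:,::-1])
E
```

```text
time_s: 12.35
ee_pos: [480.0, -408.3, 54.9]
ee_rot: [-90.1, 0.3, -84.4]
force: [0.2, 0.6, -2.0]
gripper_width: 33.7
pos [ 480.  -408.3   54.9] rot [-90.15   0.28 -84.41] t 12.35 F [ 0.2  0.6 -2. ] w 33.7
SHIFT cm [ 0.06  2.99 -0.  ] turn 0.09
```

View pics/w8.png

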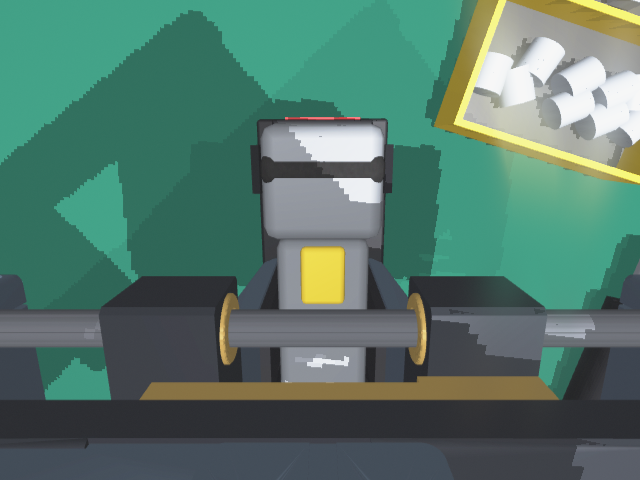

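```bash
python3 -m handwheel '[[2.5,[0.05,0.8,0],0],[2.5,[0.05,1.6,0],0],[2.5,[0.05,2.2,0],0],[2.5,[0.05,2.6,0],0],[2.5,[0.05,2.85,0],0],[2.5,[0.05,2.95,0],0],[2.5,[0.05,2.95,0],0],[2.5,[0.05,2.95,0],0]]'
python3 - <<'E'
from h import *
plan((480,-408.9,25),-84.5)
E
```

```text
time_s: 13.2
ee_pos: [480.3, -409.2, 26.0]
ee_rot: [-90.1, 0.2, -84.4]
force: [0.2, 1.1, -2.1]
gripper_width: 33.9
pos [ 480.3 -409.2   26. ] rot [-90.1    0.22 -84.42] t 13.2 F [ 0.2  1.1 -2.1] w 33.9
SHIFT cm [-0.03  0.1  -0.03] turn 0.08
```

```bash
python3 -m handwheel '[[2.5,[0,0.07,0],0],[2.5,[0,0.14,0],0],[2.5,[0,0.14,0],0]]'
python3 - <<'E'
from h import *
plan((480,-408.9,25),-84.5)
E
```

```text
time_s: 13.5
ee_pos: [480.5, -409.3, 25.1]
ee_rot: [-90.1, 0.2, -84.4]
force: [0.1, -0.4, 1.7]
gripper_width: 34.0
pos [ 480.5 -409.3   25.1] rot [-90.07   0.19 -84.41] t 13.5 F [ 0.1 -0.4  1.7] w 34.0
SHIFT cm [-0.05  0.01 -0.04] turn 0.09
```

Contact with the rest (force sign changed). Open gently.

```bash
python3 -m handwheel '[[3.8,[0,0,0],0],[4.5,[0,0,0],0],[6,[0,0,0],0],[9.1,[0,0,0],0],[9.1,[0,0,0],0],[9.1,[0,0,0],0],[9.1,[0,0,0],0],[9.1,[0,0,0],0]]'
python3 - <<'E'
from h import *
plan((480,-408.9,25),-84.5)
im=vision.grab_frame("wrist"); cv2.imwrite("pics/w9.png",im[:,:,::-1])
E
```

```text
time_s: 14.3
ee_pos: [480.5, -409.3, 25.0]
ee_rot: [-90.1, 0.2, -84.4]
force: [0.1, 0.1, 0.2]
gripper_width: 89.4
pos [ 480.5 -409.3   25. ] rot [-90.07   0.19 -84.41] t 14.3 F [0.1 0.1 0.2] w 89.4
SHIFT cm [-0.05  0.   -0.04] turn 0.09
```

View pics/w9.png

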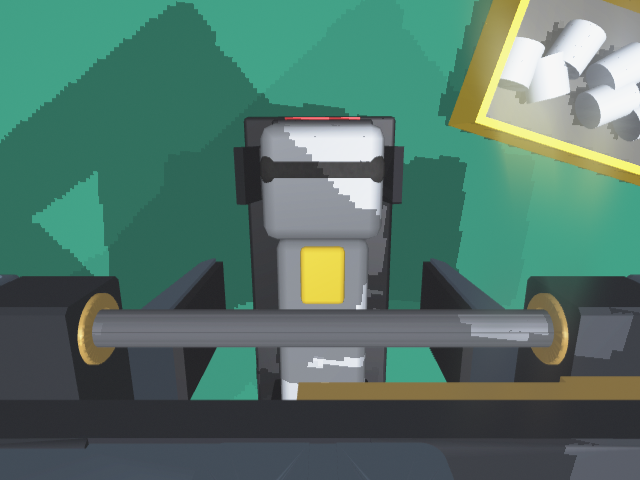

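```bash
python3 -m handwheel '[[9.1,[0,-1,0],0],[9.1,[0,-4,0],0],[9.1,[0,-8,0],0],[9.1,[0,-12,0],0],[9.1,[0,-16,0],0],[9.1,[0,-19,0],0],[9.1,[0,-19.5,0],0]]'
python3 - <<'E'
from h import *
plan((619,8.5,220),-10.5)
im=vision.grab_frame("wrist"); cv2.imwrite("pics/w10.png",im[:,:,::-1])
E
```

```text
time_s: 15.05
ee_pos: [482.4, -411.3, 225.7]
ee_rot: [-89.7, -0.2, -84.4]
force: [0.7, 0.0, -0.3]
gripper_width: 91.2
pos [ 482.4 -411.3  225.7] rot [-89.68  -0.22 -84.42] t 15.05 F [ 0.7  0.  -0.3] w 91.2
SHIFT cm [-40.46   0.57  17.68] turn -73.92
```

View pics/w10.png

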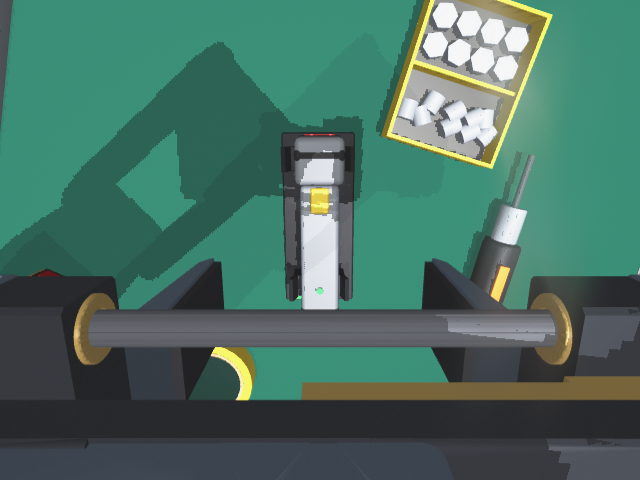

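```bash
python3 -m handwheel '[[9.1,[-3,0,1],-6],[9.1,[-7,0,3],-14],[9.1,[-11,0.1,5],-22],[9.1,[-15,0.2,7],-30],[9.1,[-19,0.2,8.5],-38],[9.1,[-23,0.3,10],-46],[9.1,[-27,0.4,12],-54],[9.1,[-31,0.5,14],-62],[9.1,[-35,0.5,15.5],-70],[9.1,[-38.5,0.6,17],-74]]'
python3 - <<'E'
from h import *
plan((619,8.5,220),-10.5)
E
```

```text
time_s: 16.1
ee_pos: [612.8, -8.9, 216.0]
ee_rot: [-90.1, -0.0, -10.1]
force: [1.0, 0.3, 0.2]
gripper_width: 91.1
pos [612.8  -8.9 216. ] rot [-9.005e+01 -2.000e-02 -1.014e+01] t 16.1 F [1.  0.3 0.2] w 91.1
SHIFT cm [ 0.3  -0.4   1.82] turn 0.36
```

```bash
python3 -m handwheel '[[9.1,[0.3,-0.4,1.8],0.4],[9.1,[0.3,-0.4,1.8],0.4],[9.1,[0.3,-0.4,1.8],0.4]]'
python3 - <<'E'
from h import *
plan((619,8.5,220),-10.5)
np.save("wm11.npy",vision.camera_model("wrist"),allow_pickle=True)
im=vision.grab_frame("wrist"); cv2.imwrite("pics/w11.png",im[:,:,::-1])
E
```

```text
time_s: 16.4
ee_pos: [618.1, 8.2, 218.6]
ee_rot: [-90.1, 0.1, -10.5]
force: [-0.3, -1.2, -0.8]
gripper_width: 90.9
pos [618.1   8.2 218.6] rot [-90.12   0.13 -10.49] t 16.4 F [-0.3 -1.2 -0.8] w 90.9
SHIFT cm [ 0.08 -0.14  0.05] turn 0.01
```

View pics/w11.png

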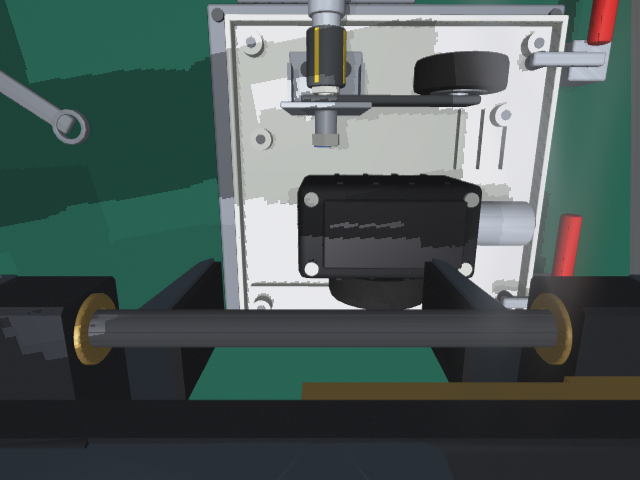

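```bash
python3 - <<'E'
from h import *
im=cv2.imread("pics/w11.png"); c=im[80:200,260:400]; cv2.imwrite("pics/w11c.png",cv2.resize(c,None,fx=5,fy=5,interpolation=cv2.INTER_NEAREST))
E
```

```text
(no output)
```

View pics/w11c.png

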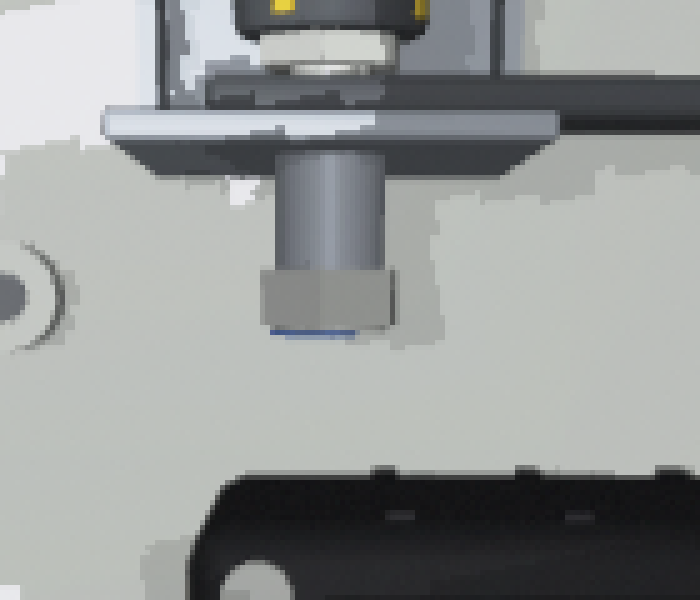

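```bash
python3 - <<'E'
from h import *
m=np.load("wm11.npy",allow_pickle=True).item()
a=onz(m,(280.6,107.3),115);b=onz(m,(372,107.3),115)
print("bracket",a,b,(a+b)/2,np.linalg.norm(a-b),np.degrees(np.arctan2(*(b-a)[1::-1])))
y=np.radians(-10.5);X=np.array([np.cos(y),np.sin(y),0]);Y=np.array([-np.sin(y),np.cos(y),0])
o=(a+b)/2; print("bolt from bracket",o-20*Y)
h=onz(m,(325.5,140),95); print("head",h, "rel",(h-o)@X,(h-o)@Y)
g=onz(m,(312,175),118); print("module edge rel",(g-o)@Y)
T=h-5*Y
T[2]=85-18.8; plan(T,-10.5); print(T)
E
```

```text
bracket [606.31218193 100.73498216 115.        ] [665.10762026  89.77430428 115.        ] [635.7099011   95.25464322 115.        ] 59.808360854315076 -10.55989611586007
bolt from bracket [632.06519059  75.58954507 115.        ]
head [631.51850415  74.88577389  95.        ] rel -0.4092800097146186 -20.79161215360947
module edge rel -43.60978071570236
pos [618.2   7.5 218.9] rot [-90.12   0.1  -10.56] t 16.45 F [ 0.3 -0.6  0.1] w 90.9
SHIFT cm [ 0.08 15.27  6.37] turn -0.06
[630.60732653  69.96949936  66.2       ]
```

```bash
python3 -m handwheel '[[9.1,[0.1,0,2],0],[9.1,[0.1,1,5],0],[9.1,[0.1,2,6.4],0],[9.1,[0.1,3.5,6.4],0],[9.1,[0.1,5,6.4],0],[9.1,[0.1,7,6.4],0],[9.1,[0.1,7.5,6.4],0],[9.1,[0.1,7.5,6.4],0],[9.1,[0.1,7.5,6.4],0]]'
python3 - <<'E'
from h import *
plan((631,70.3,66.5),-10.5)
im=vision.grab_frame("wrist"); cv2.imwrite("pics/w12.png",im[:,:,::-1])
im=vision.grab_frame("side"); cv2.imwrite("pics/s12.png",im[:,:,::-1])
crop("pics/s12.png","pics/s12c.png",150,150,320,290,4)
E
```

```text
time_s: 17.35
ee_pos: [631.1, 69.6, 144.4]
ee_rot: [-90.1, 0.1, -10.6]
force: [-0.0, -0.0, 0.6]
gripper_width: 91.1
pos [631.1  69.6 144.4] rot [-9.011e+01  5.000e-02 -1.059e+01] t 17.35 F [-0.  -0.   0.6] w 91.1
SHIFT cm [-0.02  7.79  0.07] turn -0.09
```

View pics/w12.png

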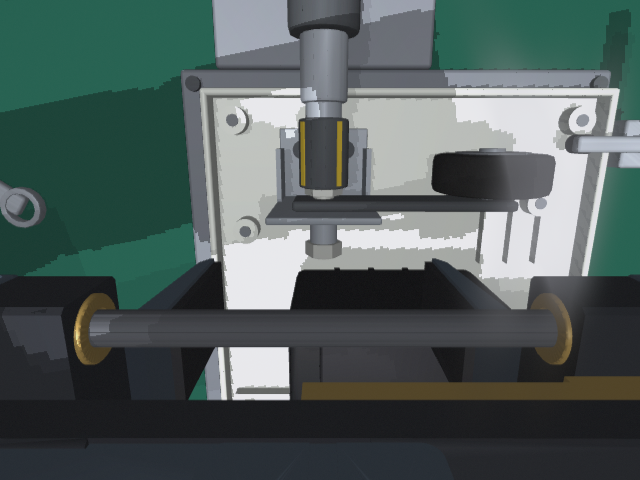

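View pics/s12c.png

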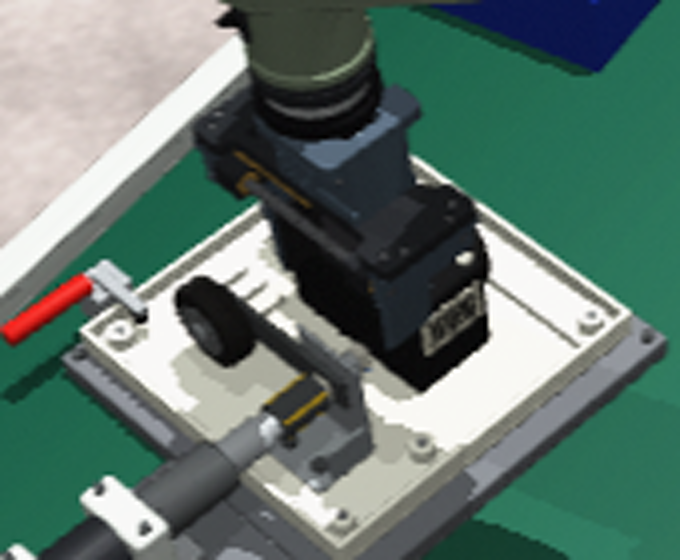

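```bash
python3 - <<'E'
from h import *
m=vision.camera_model("wrist")
y=np.radians(-10.5);X=np.array([np.cos(y),np.sin(y),0]);Y=np.array([-np.sin(y),np.cos(y),0])
a=onz(m,(266,222),115);b=onz(m,(382,222),115);o=(a+b)/2
print(a,b,np.linalg.norm(a-b),o,o-25*Y)
h=onz(m,(323,244),95);print(h,(h-o)@X,(h-o)@Y)
g=onz(m,(340,271),118); print((g-o)@Y)
E
```

```text
[607.06348992 102.38830501 115.        ] [665.5780246   91.41223575 115.        ] 59.53507256612592 [636.32075726  96.90027038 115.        ] [631.76486912  72.31889769 115.        ]
[632.70783568  80.33500337  95.        ] -0.5336427368561182 -16.94628273998685
-25.469426588085355
```

```bash
python3 -m handwheel '[[9.1,[0,1.5,0.1],0],[9.1,[0,3,0.15],0],[9.1,[0,4.5,0.15],0],[9.1,[0,6,0.15],0],[9.1,[0,7,0.15],0],[9.1,[0,7.7,0.15],0],[9.1,[0,7.8,0.15],0],[9.1,[0,7.8,0.15],0]]' 45
python3 - <<'E'
from h import *
plan((631.3,71,66.5),-10.5)
im=vision.grab_frame("wrist"); cv2.imwrite("pics/w13.png",im[:,:,::-1])
E
```

```text
time_s: 18.25
ee_pos: [631.9, 71.3, 67.3]
ee_rot: [-90.1, -0.1, -10.6]
force: [0.4, 0.2, 0.1]
gripper_width: 91.0
pos [631.9  71.3  67.3] rot [-9.008e+01 -5.000e-02 -1.057e+01] t 18.25 F [0.4 0.2 0.1] w 91.0
SHIFT cm [-0.06  0.08 -0.04] turn -0.07
```

View pics/w13.png

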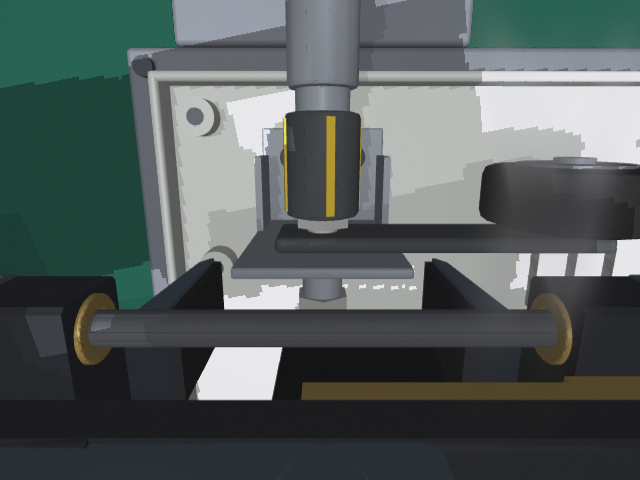

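The wrist picture shows the fingers beside the bolt head (about (323,295)), which is centred between them, and no contact force. Now I close on it.

```bash
python3 -m handwheel '[[6,[-0.05,0.08,0],0],[4,[-0.05,0.08,0],0],[2.8,[-0.05,0.08,0],0],[1,[-0.05,0.08,0],0],[1,[-0.05,0.08,0],0],[1,[-0.05,0.08,0],0],[1,[-0.05,0.08,0],0],[1,[-0.05,0.08,0],0],[1,[-0.05,0.08,0],0],[1,[-0.05,0.08,0],0]]' 45
python3 - <<'E'
from h import *
plan((631.3,71,66.5),-10.5); print(state()["torque"])
E
```

```text
time_s: 19.3
ee_pos: [631.8, 71.4, 66.8]
ee_rot: [-90.1, -0.1, -10.6]
force: [0.8, -0.8, -0.4]
gripper_width: 18.5
pos [631.8  71.4  66.8] rot [-90.07  -0.1  -10.57] t 19.3 F [ 0.8 -0.8 -0.4] w 18.5
SHIFT cm [-0.04  0.03 -0.04] turn -0.07
[-0.10306405 -0.30887235  0.02278932]
```

```bash
for i in 1 2; do python3 -m handwheel '[[1,[0,0,0],0],[1,[0,0,0],0],[1,[0,0,0],0],[1,[0,0,0],0],[1,[0,0,0],0],[1,[0,0,0],0],[1,[0,0,0],0],[1,[0,0,0],0],[1,[0,0,0],0]]'; done
python3 - <<'E'
from h import *
for n in ("wrist","side","top"):
    im=vision.grab_frame(n); cv2.imwrite(f"pics/{n}14.png",im[:,:,::-1])
a=cv2.imread("pics/wrist14.png")[260:350,220:430]
b=cv2.imread("pics/w13.png")[260:350,220:430]
cv2.imwrite("pics/w14c.png",cv2.resize(np.vstack([b,a]),None,fx=3,fy=3))
crop("pics/top14.png","pics/t14c.png",380,190,480,290,6)
plan((631.3,71,66.5),-10.5)
E
```

```text
time_s: 20.2
ee_pos: [631.8, 71.3, 66.8]
ee_rot: [-90.1, -0.1, -10.6]
force: [0.1, -0.2, -0.1]
gripper_width: 18.9
time_s: 21.1
ee_pos: [631.8, 71.3, 66.8]
ee_rot: [-90.1, -0.1, -10.6]
force: [-0.3, 0.6, -0.1]
gripper_width: 18.7
pos [631.8  71.4  66.8] rot [-90.07  -0.1  -10.57] t 21.25 F [-1.5  0.5 -0.1] w 18.6
SHIFT cm [-0.04  0.03 -0.04] turn -0.07
```

View pics/wrist14.png

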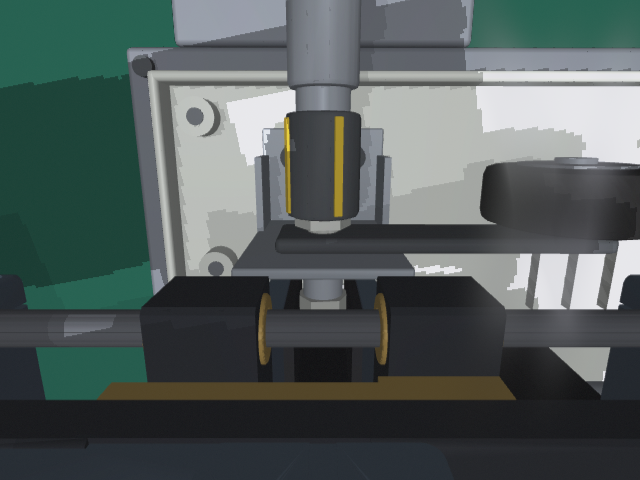

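View pics/t14c.png

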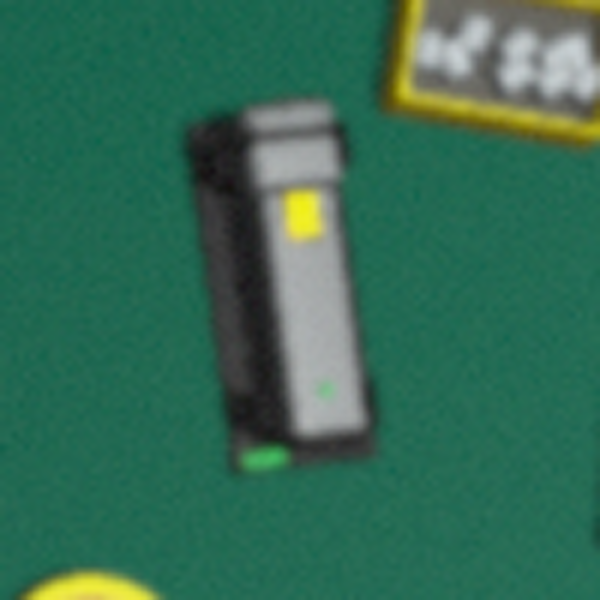

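View pics/side14.png

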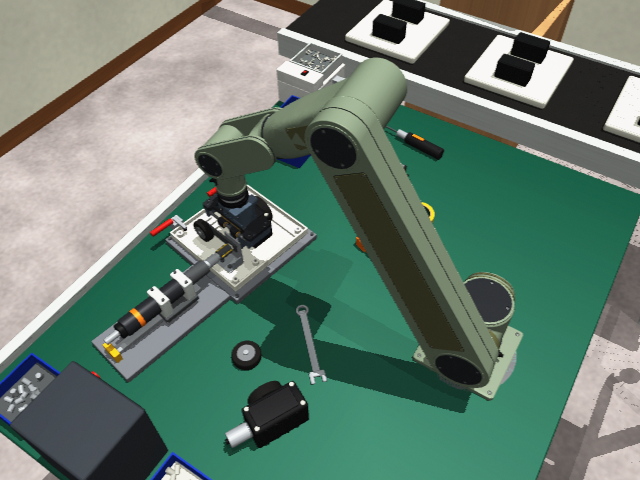

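```bash
python3 -m handwheel '[[1,[0,0,0],0],[1,[0,0,0],0],[1,[0,0,0],0],[1,[0,0,0],0],[1,[0,0,0],0],[1,[0,0,0],0]]'
python3 - <<'E'
from h import *
a=cv2.imread("pics/wrist14.png"); im=vision.grab_frame("wrist")[:,:,::-1]
d=cv2.absdiff(a,np.ascontiguousarray(im)).max(2)
print("head",d[285:308,295:350].max(),d[285:308,295:350].mean(),"socket",d[115:215,285:360].max())
E
```

```text
time_s: 21.85
ee_pos: [631.7, 71.3, 66.8]
ee_rot: [-90.1, -0.1, -10.6]
force: [-1.1, -0.3, -0.5]
gripper_width: 18.6
head 6 0.9407114624505929 socket 174
```

```bash
python3 - <<'E'
from workcell import job
print(job.job_done())
E
```

```text
the job is handed in; nothing more can be done
None
```

I booked the unit in with the scanner, put the scanner back on its rest, and handed the job in at about 22 s with the bolt head still gripped. The hand-in reported no verdict.

- **Scan:** I held the scanner about 100 mm in front of the label, square on, for roughly 1.9 s. From the side camera, the scanner's back end and the label were both within about 2 mm of where I expected. The nose was hidden in that view, so its height was not measured directly.
- **Scanner back on the rest:** It was lowered until it touched, then released. The last top view shows it straight on its rest, nose the same way, and about 1–2 mm from where it first lay.
- **Bolt:** It is held with a 45 N grip. The finger opening is steady at 18.5–18.9 mm, which matches the 19 mm flats. Pictures 0.6 s apart show the head not moving, while the nutrunner's socket keeps turning.
- **Bracket and module:** The measured tool force stayed below about 2 N at the end of every move in the gap, so no push showed on the bracket or the module.
- **Other things on the bench:** They looked unmoved in the last side view, as far as they could be seen, but I did not measure them.
- **One disagreement:** The module's edge first measured too far into the gap (25 to 44 mm from the bracket instead of 50). I had assumed the visible edge was its top one. Taking it as the lower edge gives about 52–55 mm, which fits.

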